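# Catch the sample case lid and lower it shut

### The job

The hinged lid of the steel sample case stands open: from behind, tip it forward past upright with a fingertip until it falls by itself, then catch it in mid-fall from underneath, by its front lip, on the back of the fingers, and lower it slowly and softly until it is fully shut, with no clap at the end. Never grip or strike the lid, and move the hand clear when it is shut. Leave the loose vials, the vial rack and the marker pen where they are.

Things in the scene. Friction and masses are not known exactly. Their poses are not given: they have to be found in the camera images.
- case: Fixed open steel box holding milk sample vials, 140 mm deep (its x) by 240 mm wide (its y) by 140 mm high, walls 5 mm, vial caps inside below the rim. Origin: centre of its underside, on the bench. Its x axis points from the front wall to the hinge side, away from the robot, within about 0.4 rad of straight ahead; z up.
- lid (a joint): Lid angle, rad: 0 shut (level, on the rim), 1.57 upright, 1.75 the stop, leaning back; starts at 1.60 to 1.70. The stiff damped hinge (no spring, no bounce) holds the lid where it is left between the stop and about 1.45; forward of about 1.3 it creeps, then falls shut by itself, ever faster: about 0.1 rad/s at 1.25, 0.5 to 0.75 rad/s near shut, 3 to 6 s in all.
- lid_hinge (a point): Middle of the hinge axis, at the top of the case's back wall: 70 mm behind the case's centre, 140 mm above the bench. The axis runs along the case's y. The lid's underside passes through it. The lid is a plain aluminium plate, 6 mm thick, 240 mm wide, 140 mm long from the hinge to the front wall, plus its lip; 0.3 to 0.4 kg.
- lip_edge (a point): Middle of the lid's front edge, underside, 175 mm from the hinge axis. There a flat lip in the lid's plane, 70 mm wide, 35 mm long, 6 mm thick, overhangs the case's front wall when shut, with free space below it down to the bench; when open it is the top edge, about 315 mm above the bench. Turns with the lid: x from lip to hinge, z out of its outer face.
- vial_a: Loose capped sample vial standing upright, 36 mm across the cap, 85 mm high, on the case's +y side; leave it alone. Origin: centre of its underside.
- vial_b: The same kind of loose vial on the case's -y side; leave it alone. Origin: centre of its underside.
- rack: Grey foam block with vials, 92 by 133 mm, 97 mm high, loose on the bench to the left (+y); leave it alone. Origin: centre of its underside.
- marker: Marker pen, 130 mm long, 15 mm thick, lying on the bench to the right (-y); leave it alone. Origin: on the bench under its middle.

How it is judged:
On the way, in this order (a step that is already met when the one before it is completed fails the run):
1. the lid, tipped past upright, falls by itself, untouched by the robot (between 1.45 and 0.4 rad, for 0.1 s) (value of joint lid between 0.4 and 1.45 rad and velocity of joint lid below -0.03 rad/s and contact force between lid and the arm below 0.05 N and contact force between lid and the fingers below 0.05 N), for 0.1 s.
2. the fingers bear the falling lid while it is still between 0.2 and 1.3 rad (for 0.3 s) (value of joint lid between 0.2 and 1.3 rad and contact force between lid and the fingers above 0.3 N), for 0.3 s.
3. the lid is shut (below 0.02 rad) (value of joint lid below 0.02 rad), for 0.2 s.
At the end, for the whole second after the job is handed in: The lid is fully shut (within 0.02 rad, 3.5 mm at the lip) and at rest; both loose vials and the rack stand within 20 mm, and the marker lies within 30 mm, of where they began (value of joint lid below 0.02 rad and velocity of joint lid between -0.05 and 0.05 rad/s and distance of each of vial_a, vial_b, rack from where it was at the start of the episode below 0.02 m and distance of marker from where it was at the start of the episode below 0.03 m and angle between each of vial_a, vial_b, rack's own z axis and vertical below 0.2 rad); the robot touches nothing.
It fails at once if the lid comes down too fast: over 0.4 rad/s (about 70 mm/s at the lip) between 0.2 rad and 0.03 rad (5 mm at the lip) from shut (value of joint lid between 0.03 and 0.2 rad and velocity of joint lid below -0.4 rad/s).
It fails at once if the lid is gripped or struck (over 20 N between the fingers and the lid) (contact force between lid and the fingers above 20 N).
It fails at once if a loose vial, the rack or the marker is moved by over 30 mm (lifted, pushed or knocked over) (distance of any of vial_a, vial_b, rack, marker from where it was at the start of the episode above 0.03 m or angle between any of vial_a, vial_b's own z axis and vertical above 0.5 rad).
It also fails if it takes over 48 s, if anything falls off the work surface, if the arm or the gripper's body presses on something with over 40 N, if the wrist force passes 120 N, or if a joint passes its speed limit or range.

### The arm

A 7-joint arm with a two-finger parallel gripper is mounted at the origin on the work surface. World frame = base frame: x ahead of the robot, y to its left, z up, the work surface at z = 0. Lengths are in m, angles in rad, forces in N, time in s.
With the tool pointing down it reaches from about 0.425 to 1.025 m from the base axis. Payload 3.6 kg.
Tool frame: the origin (TCP) lies on the mounting face of the last link; the fingertips stand 173 mm ahead of it and the grasp point (between the pads) lies 155 mm ahead of it; z points along the fingers, y is the line along which they close (so a half turn about z gives the same grasp; the last joint's range is limited). The gripper opens to 85 mm and grips with 20 to 120 N. Pads are 22 mm wide; open, the fingers measure 114 mm over their backs; the gripper's body (76 mm by 85 mm) begins 54 mm behind the grasp point. The pads swing forward as they close: fully open they stand 13 mm farther back than shut.
Start: joints at [-1.266, 0.591, 0.048, 1.609, -0.033, 0.943, -0.034], TCP at [0.281, 0.668, 0.405] pointing down, gripper open.
Joint ranges: [-2.69, 2.69], [-0.47, 2.24], [-1.27, 1.36], [0.19, 2.51], [-1.53, 4.68], [0.08, 2.07], [-3.09, 3.09]. Speed limits (rad/s): [2.57, 2.57, 3.14, 3.14, 3.14, 3.14, 3.14].

### API

Orientations are given as a rotation vector (axis times angle).
In Python, from rig import arm gives the robot as it stands.
- The arm moves only by the shell command python3 -m handwheel 'ROWS'. ROWS is JSON, a list that holds one entry, the list of rows, each a list of 7 numbers: the opening, from -1 (shut) to 1 (fully open), so that 0 is half open, then the shift along the tool's x, y, z in m, then the turn, a rotation vector about the tool's x, y, z in degrees. A call has exactly 10 rows; each row shifts and turns the commanded pose from where the row before left it, along the tool's axes as they then stand; what a row does not reach is not made up. A row lasts 1/10 s, in which the tool goes at most 50 mm and 8.59 degrees, less where a joint would pass 70% of its speed; a pose out of reach is approached as far as the arm can. A call with a gripper value outside its range is refused whole. The fingers move at their own pace and stop on an object; the grip force is fixed at half the most. Time passes only in rows, so rows that do not move let the fingers close, or fill a call up. It gives the time, the measured TCP pose, the force, the opening and the grip force at its end, in the units of the state.
- arm.observe(): the state, without advancing time (a new reading comes with each control period).
- arm.snapshot(name): name is "side" or "top" or "wrist"; returns a dict with "image" (480x640x3 uint8, red, green, blue), "fx", "fy", "cx", "cy" (pixels), "R" (3x3) and "t" (3): a world point X has camera coordinates R X + t. Camera axes: x right, y down, z forward; pixel columns grow to the right and rows downward; lengths in m; the calibration is good to about 2 mm. A picture is of the moment at which its call begins. There is no depth.
- arm.finish_job(): hands the job in; it is judged then, once.
Trained networks look in a picture, given as the dict that the camera call returned (one of the last four; its "shot" number tells which), for a name from the list of things; names that differ only in an ending like _2 or _b are one class to them, and where a whole thing is asked for, a point or a joint stands for the part that bears it (a point fixed in the world has none). Each returns a list of dicts, best first, with "p" (0 to 1); they miss things now and then, are a little off and sometimes report something else, mostly with a low value. They report only what shows in the picture. A call takes as long as a camera call.
- arm.silhouettes(picture, label): "mask" (480x640 bool, what is visible of it) and "pixel" ([column, row] in pixels, amid what is visible of it).
- arm.place_of(picture, label): "pixel" ([column, row] in pixels: a listed point, or the origin of a listed thing).
The state is a dict: "clock": time; "q": joint angles; "joint_velocities": joint speeds; "effort": joint torques, N m; "ee_pos": TCP position; "tool_rot": TCP orientation; "wrist_force": force on the tool from outside, world axes, zero at the start; "wrist_torque": the same for the moment, N m; "finger_gap": finger opening in m; "grasp_force": force on a finger pad.
Only numpy, scipy, OpenCV 4.12 (cv2) and the standard library are available. Lean on these libraries where they do the work, as an engineer would, in place of code of your own. Each camera call takes 0.05 s, during which the arm holds its last target. There are 200 camera calls.

## Working session

There is one attempt and no reset: what is moved stays moved. The work goes in short steps, Python scripts to look and compute and a shell command to move; the robot and the scene stay as the last step left them, time stands still between calls to the robot, and variables do not carry over. Pictures are saved under pics/ and viewed, at most 10 in all, crops included, and the job is handed in when it is done.

```bash
ls; mkdir -p pics; cat > h.py <<'E'
import numpy as np, cv2
from rig import arm
from scipy.spatial.transform import Rotation as Ro
def snap(n,f=None):
    s=arm.snapshot(n)
    if f: cv2.imwrite('pics/'+f,cv2.cvtColor(s['image'],cv2.COLOR_RGB2BGR))
    return s
def ray(s,p):
    R=np.array(s['R']);t=np.array(s['t'])
    d=R.T@np.array([(p[0]-s['cx'])/s['fx'],(p[1]-s['cy'])/s['fy'],1]);return -R.T@t,d
def onz(s,p,z):
    c,d=ray(s,p);return c+d*(z-c[2])/d[2]
def tri(L):
    A=np.zeros((3,3));b=np.zeros(3)
    for s,p in L:
        c,d=ray(s,p);d=d/np.linalg.norm(d);M=np.eye(3)-np.outer(d,d);A+=M;b+=M@c
    return np.linalg.solve(A,b)
def proj(s,X):
    x=np.array(s['R'])@X+np.array(s['t']);return [s['fx']*x[0]/x[2]+s['cx'],s['fy']*x[1]/x[2]+s['cy']]
E
python3 - <<'E'
from h import *
np.set_printoptions(precision=4,suppress=True)
S={n:snap(n,n+'0.png') for n in('side','top')}
o=arm.observe();print(o['clock'],o['ee_pos'],o['tool_rot'],o['wrist_force'])
for n,s in S.items():
    print(n,'cam',ray(s,(320,240))[0],'dir',ray(s,(320,240))[1])
    for l in('case','lid_hinge','lip_edge','vial_a','rack','marker'):
        for r in arm.place_of(s,l)[:2]: print(n,l,np.round(r['pixel'],1),round(r['p'],2),onz(s,r['pixel'],{'lid_hinge':.14,'lip_edge':.314}.get(l,0)))
E
```

```text
pics
0.1 [0.2807 0.668  0.4037] [-0.6206 -3.0794  0.0032] [ 0.2353  0.1457 -1.0029]
side cam [ 0.237  -0.7317  1.0201] dir [ 0.2374  0.6175 -0.7499]
side case [306.3 226.8] 0.83 [0.5402 0.1769 0.    ]
side case [323.9 135.9] 0.3 [0.7748 0.6078 0.    ]
side lid_hinge [325.7 183.8] 0.83 [0.6149 0.1964 0.14  ]
side lip_edge [320.3 133.5] 0.58 [0.6043 0.2094 0.314 ]
side vial_a [264.2 207.8] 0.45 [0.4411 0.3104 0.    ]
side rack [259.  162.3] 0.66 [0.4929 0.5467 0.    ]
side marker [425.8 455.7] 0.76 [ 0.5421 -0.5556  0.    ]
top cam [ 0.4809 -0.0106  1.3872] dir [ 0.024   0.0171 -0.9996]
top case [255.1 233.5] 0.77 [0.5371 0.1896 0.    ]
top lid_hinge [241.9 202.8] 0.58 [0.6079 0.1999 0.14  ]
top lip_edge [227.2 195.6] 0.65 [0.6064 0.2013 0.314 ]
top vial_a [203.3 270.5] 0.75 [0.4405 0.3333 0.    ]
top vial_a [330.8 229.1] 0.64 [ 0.543  -0.0172  0.    ]
top rack [122.1 246.1] 0.69 [0.5135 0.5538 0.    ]
top rack [243.4 205.6] 0.39 [0.6143 0.2196 0.    ]
top marker [530.7 221.1] 0.61 [ 0.5487 -0.5613  0.    ]
```

View pics/side0.png

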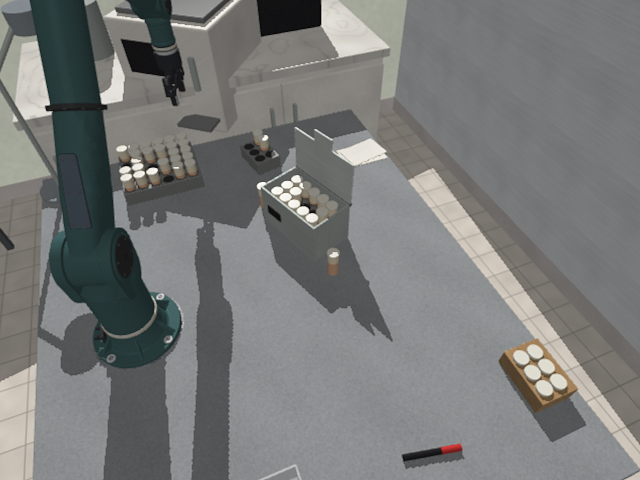

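View pics/top0.png

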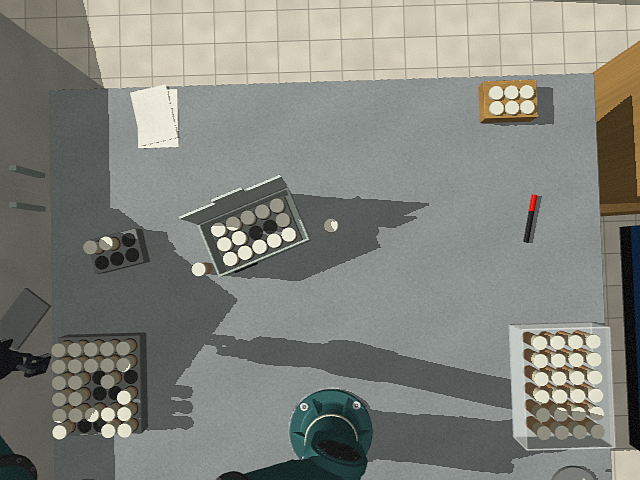

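The pictures show the case at about (255,233) in the top view, turned about 0.37 rad. vial_a is at (200,269), vial_b at (331,226), and the marker at (530,220). The side view confirms the lid is open with its lip on top at (320,133). I'll refine the hinge and yaw next.

```bash
cat >> h.py <<'E'
def plan(p0,R0,p1,R1,n):
    """rows (mm, deg) from pose 0 to pose 1 in n rows, straight line"""
    w=(R0.inv()*R1).as_rotvec()
    for i in range(n):
        a=R0*Ro.from_rotvec(w*i/n)
        print(np.round(a.inv().apply((p1-p0)/n)*1000,1),np.round(np.degrees(w/n),2))
def toolR(yaw,pitch):
    """tool z = down tilted by pitch toward yaw; tool y ahead/up"""
    z=np.array([np.sin(pitch)*np.cos(yaw),np.sin(pitch)*np.sin(yaw),-np.cos(pitch)])
    x=np.array([-np.sin(yaw),np.cos(yaw),0]);x=-x if False else x
    return Ro.from_matrix(np.array([x,np.cross(z,x),z]).T)
E
python3 - <<'E'
from h import *
np.set_printoptions(precision=4,suppress=True)
S={n:snap(n) for n in('side','top')}
o=arm.observe();print(Ro.from_rotvec(o['tool_rot']).as_matrix());print(toolR(1.173,0).as_matrix())
for l in('case','lid_hinge','lip_edge'):
    print(l,tri([(s,arm.place_of(s,l)[0]['pixel']) for s in S.values()]))
s=S['top'];im=cv2.cvtColor(s['image'],cv2.COLOR_RGB2BGR)
a=cv2.resize(im[160:300,170:350],None,fx=4,fy=4,interpolation=cv2.INTER_CUBIC)
cv2.imwrite('pics/crop.png',a)
# network masks
m=arm.silhouettes(s,'lid');
for r in m[:2]:
    c=cv2.minAreaRect(np.argwhere(r['mask'])[:,::-1].astype(np.float32));print('lid',r['p'],c)
E
```

```text
[[-0.9219  0.3874  0.    ]
 [ 0.3874  0.9219  0.    ]
 [-0.      0.     -1.    ]]
[[-0.9219  0.3874  0.    ]
 [ 0.3874  0.9219  0.    ]
 [ 0.      0.     -1.    ]]
case [0.5517 0.147  0.1924]
lid_hinge [0.6112 0.2005 0.1269]
lip_edge [0.6084 0.2073 0.3019]
lid 0.57 ((231.73472595214844, 199.6527557373047), (18.21316146850586, 111.48301696777344), 67.49646759033203)
```

View pics/crop.png

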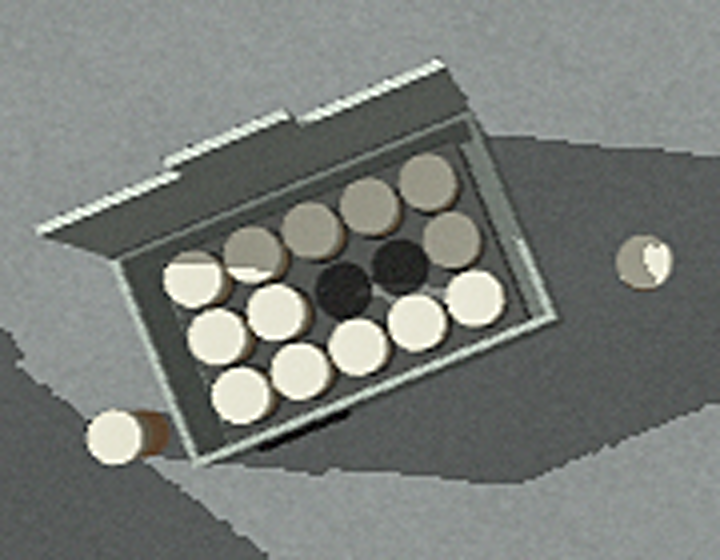

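The crop shows the rim corners at crop pixels (197,463), (555,319), (472,113) and (115,262), and the lip's top edge from (165,162) to (290,112).

```bash
python3 - <<'E'
from h import *
np.set_printoptions(precision=4,suppress=True)
s=snap('top')
f=lambda x,y,z:onz(s,(170+(x+.5)/4-.5,160+(y+.5)/4-.5),z)
FL,FR,BR,BL=[f(x,y,.14) for x,y in((197,463),(555,319),(472,113),(115,262))]
print(FL,FR,BR,BL,[np.linalg.norm(a-b) for a,b in((FL,FR),(BL,BR),(FL,BL),(FR,BR))])
v=(FL-FR)+(BL-BR);yaw=np.arctan2(-v[0],v[1]);c=(FL+FR+BR+BL)/4
ex=np.array([np.cos(yaw),np.sin(yaw),0]);H=c+.07*ex;print('yaw',yaw,'c',c,'hinge',H)
for p,z in(((165,164),.314),((290,113),.314),((38,232),.279),((440,63),.279)):
    print((f(*p,z)-H)@ex,(f(*p,z)-H)@np.array([-ex[1],ex[0],0]))
# plans to catch pose
o=arm.observe();p0=np.array(o['ee_pos']);R0=Ro.from_rotvec(o['tool_rot'])
E
```

```text
[0.4316 0.2607 0.14  ] [0.5132 0.0391 0.14  ] [0.6413 0.0865 0.14  ] [0.5562 0.3082 0.14  ] [np.float64(0.2361194488720692), np.float64(0.2374393707414614), np.float64(0.13335802589277643), np.float64(0.1365553550217696)]
yaw 0.3598883189229774 c [0.5355 0.1736 0.14  ] hinge [0.6011 0.1983 0.14  ]
0.009276912108986759 0.036892883962199675
0.009195119975352826 -0.03446811293114732
0.0075168786243544825 0.12120487501520658
0.009768970409759277 -0.1167641704190037
```

```bash
cat >> h.py <<'E'
YAW=.36;H=np.array([.603,.199,.14]);EX=np.array([np.cos(YAW),np.sin(YAW),0])
PH=np.radians(40)
def W(u,z): return H*[1,1,0]+EX*u+[0,0,z]
def state():
    o=arm.observe();p=np.array(o['ee_pos']);d=p-H
    print('t',o['clock'],'u,v,z',np.round([d@EX,d@[-EX[1],EX[0],0],p[2]],4),'F',np.round(o['wrist_force'],2),'gap',o['finger_gap'],'q',np.round(o['q'],2),
     'roterr deg',np.round(np.degrees((toolR(YAW,PH).inv()*Ro.from_rotvec(o['tool_rot'])).as_rotvec()),1))
    return p,Ro.from_rotvec(o['tool_rot'])
E
python3 - <<'E'
from h import *
p,R=state()
plan(p,R,W(-.29,.24),toolR(YAW,PH),20)
E
```

```text
t 1.2 u,v,z [-0.1361  0.5528  0.4047] F [-0.84 -0.03 -0.46] gap 0.08566807474038472 q [-1.27  0.59  0.05  1.61 -0.03  0.94 -0.03] roterr deg [ 37.7  16.2 -44.6]
[-13.4 -25.4   8.2] [-1.89 -0.81  2.23]
[-14.3 -25.1   7.6] [-1.89 -0.81  2.23]
[-15.1 -24.8   7. ] [-1.89 -0.81  2.23]
[-16.  -24.4   6.4] [-1.89 -0.81  2.23]
[-16.9 -23.9   5.8] [-1.89 -0.81  2.23]
[-17.7 -23.4   5.3] [-1.89 -0.81  2.23]
[-18.5 -22.9   4.8] [-1.89 -0.81  2.23]
[-19.4 -22.3   4.3] [-1.89 -0.81  2.23]
[-20.2 -21.7   3.9] [-1.89 -0.81  2.23]
[-20.9 -21.    3.5] [-1.89 -0.81  2.23]
[-21.7 -20.3   3.1] [-1.89 -0.81  2.23]
[-22.4 -19.5   2.7] [-1.89 -0.81  2.23]
[-23.1 -18.7   2.4] [-1.89 -0.81  2.23]
[-23.8 -17.9   2.2] [-1.89 -0.81  2.23]
[-24.5 -17.    1.9] [-1.89 -0.81  2.23]
[-25.1 -16.1   1.7] [-1.89 -0.81  2.23]
[-25.7 -15.2   1.6] [-1.89 -0.81  2.23]
[-26.2 -14.2   1.5] [-1.89 -0.81  2.23]
[-26.7 -13.2   1.4] [-1.89 -0.81  2.23]
[-27.2 -12.2   1.4] [-1.89 -0.81  2.23]
```

```bash
python3 -m handwheel '[[[-1,-0.013,-0.025,0.008,-1.9,-0.8,2.2],[-1,-0.014,-0.025,0.008,-1.9,-0.8,2.2],[-1,-0.015,-0.025,0.007,-1.9,-0.8,2.2],[-1,-0.016,-0.024,0.006,-1.9,-0.8,2.2],[-1,-0.017,-0.024,0.006,-1.9,-0.8,2.2],[-1,-0.018,-0.023,0.005,-1.9,-0.8,2.2],[-1,-0.018,-0.023,0.005,-1.9,-0.8,2.2],[-1,-0.019,-0.022,0.004,-1.9,-0.8,2.2],[-1,-0.020,-0.022,0.004,-1.9,-0.8,2.2],[-1,-0.021,-0.021,0.003,-1.9,-0.8,2.2]]]'
python3 - <<'E'
from h import *
p,R=state()
plan(p,R,W(-.29,.24),toolR(YAW,PH),10)
E
```

```text
clock: 2.2
ee_pos: [0.306, 0.3832, 0.323]
tool_rot: [1.115, 2.685, 0.438]
wrist_force: [0.3, -0.6, -0.9]
finger_gap: 0.0
grasp_force: 0.0
t 2.2 u,v,z [-0.2131  0.277   0.323 ] F [ 0.31 -0.58 -0.89] gap 1.5646281473872373e-05 q [-1.3   0.42  0.34  2.31  0.07  0.1  -0.29] roterr deg [ 18.6   8.4 -22.5]
[-21.7 -20.4   3. ] [-1.86 -0.84  2.25]
[-22.4 -19.6   2.6] [-1.86 -0.84  2.25]
[-23.1 -18.8   2.4] [-1.86 -0.84  2.25]
[-23.8 -18.    2.1] [-1.86 -0.84  2.25]
[-24.5 -17.1   1.9] [-1.86 -0.84  2.25]
[-25.1 -16.2   1.7] [-1.86 -0.84  2.25]
[-25.7 -15.2   1.6] [-1.86 -0.84  2.25]
[-26.3 -14.3   1.5] [-1.86 -0.84  2.25]
[-26.8 -13.3   1.4] [-1.86 -0.84  2.25]
[-27.3 -12.3   1.4] [-1.86 -0.84  2.25]
```

```bash
cat > kin.py <<'E'
import numpy as np, itertools
from scipy.spatial.transform import Rotation as Ro
from scipy.optimize import least_squares
A=([-1.266,0.591,0.048,1.609,-0.033,0.943,-0.034],)
def orient(q,sg,off,o7):
    R=Ro.from_euler('z',sg[0]*q[0]+off)
    for i,a in zip(range(1,7),'yzyzyz'): R=R*Ro.from_euler(a,sg[i]*q[i]+(o7 if i==6 else 0))
    return R
E
python3 - <<'E'
from h import *; from kin import *
o=arm.observe();import json
qA=A[0];RA=Ro.from_rotvec([-0.6206,-3.0794,0.0032])
qB=list(o['q']);RB=Ro.from_rotvec(o['tool_rot'])
json.dump([[qA,[.281,.668,.405],[-0.6206,-3.0794,0.0032]],[qB,list(map(float,o['ee_pos'])),list(map(float,o['tool_rot']))]],open('data.json','w'))
best=[]
for s in itertools.product([1,-1],repeat=4):
    sg=[s[0],1,s[1],1,s[2],1,s[3]]
    r=min((least_squares(lambda x:np.r_[(RA.inv()*orient(qA,sg,*x)).as_rotvec(),(RB.inv()*orient(qB,sg,*x)).as_rotvec()],[a,b]) for a in(0,2,4) for b in(0,2,4)),key=lambda r:r.cost)
    best.append((r.cost,sg,r.x))
for b in sorted(best,key=lambda b:b[0])[:4]: print(b)
E
```

```text
(np.float64(1.0651372870069984e-06), [-1, 1, -1, 1, -1, 1, -1], array([8.35289902e-05, 1.57071197e+00]))
(np.float64(0.0008426854095591313), [1, 1, -1, 1, -1, 1, -1], array([2.57596681, 1.58565858]))
(np.float64(0.009585473935576988), [-1, 1, -1, 1, 1, 1, -1], array([-0.08743848,  1.4322299 ]))
(np.float64(0.01570927920742296), [1, 1, -1, 1, 1, 1, -1], array([2.48844696, 1.44716784]))
```

```bash
python3 - <<'E'
from h import *
p,R=state()
print('A');plan(p,R,np.array([.45,.15,.48]),toolR(-.6,np.radians(35))*Ro.from_euler('z',-40,degrees=True),10)
E
```

```text
t 2.2 u,v,z [-0.2131  0.277   0.323 ] F [ 0.31 -0.58 -0.89] gap 1.5646281473872373e-05 q [-1.3   0.42  0.34  2.31  0.07  0.1  -0.29] roterr deg [ 18.6   8.4 -22.5]
A
[-27.8  -0.8 -15. ] [ 0.23 -3.29  3.24]
[-28.6   0.7 -13.4] [ 0.23 -3.29  3.24]
[-29.2   2.3 -11.7] [ 0.23 -3.29  3.24]
[-29.7   4.  -10. ] [ 0.23 -3.29  3.24]
[-29.9   5.6  -8.3] [ 0.23 -3.29  3.24]
[-30.    7.3  -6.6] [ 0.23 -3.29  3.24]
[-29.9   9.   -4.9] [ 0.23 -3.29  3.24]
[-29.6  10.6  -3.3] [ 0.23 -3.29  3.24]
[-29.1  12.3  -1.6] [ 0.23 -3.29  3.24]
[-28.4  13.9  -0. ] [ 0.23 -3.29  3.24]
```

```bash
python3 -m handwheel '[[[-1,-0.028,-0.001,-0.015,0.2,-3.3,3.2],[-1,-0.029,0.001,-0.013,0.2,-3.3,3.2],[-1,-0.029,0.002,-0.012,0.2,-3.3,3.2],[-1,-0.030,0.004,-0.010,0.2,-3.3,3.2],[-1,-0.030,0.006,-0.008,0.2,-3.3,3.2],[-1,-0.030,0.007,-0.007,0.2,-3.3,3.2],[-1,-0.030,0.009,-0.005,0.2,-3.3,3.2],[-1,-0.030,0.011,-0.003,0.2,-3.3,3.2],[-1,-0.029,0.012,-0.002,0.2,-3.3,3.2],[-1,-0.028,0.014,0,0.2,-3.3,3.2]]]'
cat >> kin.py <<'E'
SG=[-1,1,-1,1,-1,1,-1]
# offsets: (y lateral & z) per link; x at elbow and wrist
def fk(q,P):
    h,L1,e1,e2,L2,w,T,y1,y2=P
    R=Ro.identity();p=np.zeros(3)
    tr=[(0,0,h),(0,y1,L1),(e1,0,0),(e2,y2,L2),(0,0,0),(w,0,0),(0,0,T)]
    # joints interleaved: q1 tr0.. simple list
    for i,a in enumerate('zyzyzyz'):
        R=R*Ro.from_euler(a,SG[i]*q[i]+(np.pi/2 if i==6 else 0))
        p=p+R.apply(tr[i] if i!=2 else tr[2])
    return p,R
PRI=np.array([.365,.395,.02,-.02,.385,.11,.13,.03,.0])
def fit(D):
    f=lambda P:np.r_[np.concatenate([fk(d[0],P)[0]-d[1] for d in D])*1000,(P-PRI)*1]
    r=least_squares(f,PRI);return r
E
python3 - <<'E'
from h import *; from kin import *; import json
o=arm.observe();state()
D=json.load(open('data.json'));D.append([list(map(float,o[k])) for k in('q','ee_pos','tool_rot')]);json.dump(D,open('data.json','w'))
print(np.degrees((Ro.from_rotvec(D[2][2]).inv()*fk(D[2][0],PRI)[1]).magnitude()))
r=fit(D);print(np.round(r.x,4),np.round(r.fun,2))
E
```

```text
clock: 3.2
ee_pos: [0.4517, 0.1505, 0.4817]
tool_rot: [1.692, 1.878, 0.11]
wrist_force: [0.4, 1.0, 0.4]
finger_gap: -0.0001
grasp_force: 0.0
t 3.2 u,v,z [-0.1587  0.0079  0.4817] F [0.39 0.99 0.37] gap -7.177380090839155e-05 q [-1.57  0.35  1.29  2.21  0.34  0.48 -0.54] roterr deg [ 15.1 -29.3   4.4]
2.293616741298779e-14
[ 2.948e-01  6.202e-01  5.000e-04 -1.200e-03  4.643e-01 -1.100e-03
  1.332e-01 -2.020e-02 -2.510e-02] [ 0.   -0.    0.   -0.01  0.   -0.    0.   -0.    0.   -0.07  0.23 -0.02
  0.02  0.08 -0.11  0.   -0.05 -0.03]
```

```bash
cat >> kin.py <<'E'
LO=np.array([-2.69,-.47,-1.27,.19,-1.53,.08,-3.09]);HI=np.array([2.69,2.24,1.36,2.51,4.68,2.07,3.09])
P=np.array([.2948,.6202,.0005,-.0012,.4643,-.0011,.1332,-.0202,-.0251])
def ik(p,R,seeds,m=.03,reg=.003):
    best=None
    for s in seeds:
        s=np.clip(s,LO+m+1e-3,HI-m-1e-3)
        def f(q):
            a,B=fk(q,P);return np.r_[(a-p)*10,(R.inv()*B).as_rotvec()*2,reg*(q-s)]
        r=least_squares(f,s,bounds=(LO+m,HI-m),max_nfev=60)
        e=np.linalg.norm(r.fun[:6])
        if best is None or e<best[0]: best=(e,r.x)
        if e<.02: break
    return best
E
cat > search.py <<'E'
from h import *; from kin import *; import json
D=json.load(open('data.json'));qs=[np.array(d[0]) for d in D]
rng=np.random.default_rng(0);seeds=[qs[2],qs[1]]+[rng.uniform(LO,HI) for _ in range(4)]
out=[]
for beta in(-110,-80,-50,-20,10,40,70):
  for phi in(30,50,70,90):
    row=[]
    for roll in(0,90,-90,180):
      R=toolR(YAW+np.radians(beta),np.radians(phi))*Ro.from_euler('z',roll,degrees=True)
      d=R.apply([0,0,1]);C=W(-.165,.14)-[0,0,.02]
      e,q=ik(C-.14*d,R,seeds)
      row.append(e)
    print(beta,phi,np.round(row,2),flush=True)
E
time python3 search.py
```

```text
-110 30 [0. 0. 0. 0.]
-110 50 [0. 0. 0. 0.]
-110 70 [0. 0. 0. 0.]
-110 90 [0. 0. 0. 0.]
-80 30 [0. 0. 0. 0.]
-80 50 [0. 0. 0. 0.]
-80 70 [0. 0. 0. 0.]
-80 90 [0. 0. 0. 0.]
-50 30 [0. 0. 0. 0.]
-50 50 [0.08 0.08 0.08 0.08]
-50 70 [0.13 0.13 0.13 0.13]
-50 90 [0. 0. 0. 0.]
-20 30 [0.2 0.2 0.2 0.2]
-20 50 [0.82 0.82 0.82 0.82]
-20 70 [1.14 1.14 1.14 1.14]
-20 90 [0.89 0.89 0.89 0.77]
10 30 [0.33 0.22 0.22 0.22]
10 50 [0.88 0.88 0.88 0.88]
10 70 [1.19 1.19 1.19 1.19]
10 90 [0.83 0.84 0.83 0.83]
40 30 [0. 0. 0. 0.]
40 50 [0.33 0.18 0.18 0.18]
40 70 [0.23 0.23 0.23 0.23]
40 90 [0.4 0.  0.  0. ]
70 30 [0. 0. 0. 0.]
70 50 [0. 0. 0. 0.]
70 70 [0. 0. 0. 0.]
70 90 [0. 0. 0. 0.]
real	0m31.993s
user	0m32.509s
sys	0m0.132s
```

```bash
cat > s2.py <<'E'
from h import *; from kin import *
o=arm.observe();q0=np.array(o['q'])
EV=np.array([-EX[1],EX[0],0])
def catch(th,beta,phi,roll,s=.138,dv=.035,dz=.017,du=.012):
    R=toolR(YAW+np.radians(beta),np.radians(phi))*Ro.from_euler('z',roll,degrees=True)
    C=W(-.175*np.cos(th)+du,.14+.175*np.sin(th)-dz)+EV*dv
    return C-s*R.apply([0,0,1]),R
def push(u,z,roll,beta=-90,phi=45,v=.0):
    R=toolR(YAW+np.radians(beta),np.radians(phi))*Ro.from_euler('z',roll,degrees=True)
    return W(u,z)+EV*v-.173*R.apply([0,0,1]),R
if __name__=='__main__':
  for beta,phi in((-60,75),(-60,90),(-65,65),(-70,80)):
   for roll in(0,90,-90,180):
    q=q0;es=[];
    for pr in(catch(.8,beta,phi,roll),catch(.4,beta,phi,roll),catch(0,beta,phi,roll)):
        e,q=ik(*pr,[q],reg=.02);es.append(e)
    print(beta,phi,roll,np.round(es,2),np.round(q,2),'margin',np.round(np.minimum(q-LO,HI-q).min(),2))
  for beta,phi in((-90,45),(-60,45),(-90,20)):
   for roll in(0,90,-90,180):
    e,q=ik(*push(.03,.29,roll,beta,phi),[q0],reg=.02);print('push',beta,phi,roll,round(e,2),np.round(q,2),'margin',np.round(np.minimum(q-LO,HI-q).min(),2))
E
python3 s2.py
```

```text
-60 75 0 [0. 0. 0.] [-1.79  1.5   1.09  2.42  1.11  0.11 -3.01] margin 0.03
-60 75 90 [0.24 0.03 0.  ] [-1.84  1.64  1.22  2.42 -1.26  0.11 -2.22] margin 0.03
-60 75 -90 [0. 0. 0.] [-1.79  1.5   1.09  2.42  1.11  0.11 -1.44] margin 0.03
-60 75 180 [0. 0. 0.] [-1.64  1.25  0.8   2.42  1.4   0.49 -0.17] margin 0.09
-60 90 0 [0. 0. 0.] [-1.86  1.72  1.08  2.37  0.72  0.24 -2.76] margin 0.14
-60 90 90 [0.47 0.06 0.  ] [-1.93  1.9   1.23  2.37 -0.55  0.19 -3.06] margin 0.03
-60 90 -90 [0. 0. 0.] [-1.86  1.72  1.08  2.37  0.72  0.24 -1.19] margin 0.14
-60 90 180 [0. 0. 0.] [-1.68  1.42  0.77  2.37  1.23  0.65 -0.15] margin 0.14
-65 65 0 [0. 0. 0.] [-1.73  1.36  1.11  2.4   0.09  0.11 -1.91] margin 0.03
-65 65 90 [0.09 0.   0.  ] [-1.75  1.39  1.14  2.4  -0.33  0.11 -3.06] margin 0.03
-65 65 -90 [0. 0. 0.] [-1.72  1.33  1.08  2.4   0.45  0.12 -0.7 ] margin 0.04
-65 65 180 [0. 0. 0.] [-1.61  1.14  0.84  2.39  1.19  0.37  0.12] margin 0.12
-70 80 0 [0. 0. 0.] [-1.8   1.56  1.12  2.31  0.15  0.32 -2.1 ] margin 0.2
-70 80 90 [0.39 0.09 0.  ] [-1.84  1.71  1.25  2.31 -0.45  0.34 -3.06] margin 0.
[... 358 characters left out ...]
0.98 -0.23] margin 0.42
push -90 45 180 0.0 [-1.12  0.67  0.66  1.73  0.44  1.06  1.13] margin 0.7
push -60 45 0 0.0 [-1.48  0.82  1.24  2.   -0.1   0.46 -1.12] margin 0.12
push -60 45 90 0.0 [-1.5   0.89  1.33  2.   -0.32  0.47 -2.48] margin 0.03
push -60 45 -90 0.0 [-1.36  0.63  0.95  2.    0.5   0.53 -0.11] margin 0.41
push -60 45 180 0.0 [-1.2   0.53  0.69  1.99  0.76  0.64  1.22] margin 0.52
push -90 20 0 0.0 [-1.2   0.73  1.1   1.73 -0.35  1.   -1.27] margin 0.26
push -90 20 90 0.0 [-1.26  0.88  1.33  1.74 -0.58  1.09 -2.62] margin 0.03
push -90 20 -90 0.0 [-1.05  0.59  0.78  1.73 -0.06  0.97  0.03] margin 0.58
push -90 20 180 0.0 [-0.88  0.52  0.49  1.72  0.13  0.98  1.42] margin 0.79
```

```bash
cat >> s2.py <<'E'
B,F=-60,80
def C(th,du=.004,dz=.017,dv=.035): return catch(th,B,F,180,dv=dv,du=du,dz=dz)
E
python3 - <<'E'
from h import *; from s2 import *
p,R=state()
p1,R1=catch(0,-60,80,180,du=-.05,dz=-.13)
print(p1);plan(p,R,p1,R1,10)
p2,_=catch(0,-60,80,180,du=-.01,dz=.04);plan(p1,R1,p2,R1,10)
E
```

```text
t 3.2 u,v,z [-0.1587  0.0079  0.4817] F [0.39 0.99 0.37] gap -7.177380090839155e-05 q [-1.57  0.35  1.29  2.21  0.34  0.48 -0.54] roterr deg [ 15.1 -29.3   4.4]
[0.27503659 0.23870822 0.29396345]
[ 15.3 -22.2   4. ] [  2.48  -5.12 -12.82]
[ 20.1 -18.1   3.3] [  2.48  -5.12 -12.82]
[ 23.9 -13.    2. ] [  2.48  -5.12 -12.82]
[26.2 -7.3  0.2] [  2.48  -5.12 -12.82]
[27.1 -1.4 -2. ] [  2.48  -5.12 -12.82]
[26.5  4.5 -4.5] [  2.48  -5.12 -12.82]
[24.3 10.  -7.1] [  2.48  -5.12 -12.82]
[20.8 14.7 -9.7] [  2.48  -5.12 -12.82]
[ 16.1  18.4 -12.1] [  2.48  -5.12 -12.82]
[ 10.5  20.8 -14.1] [  2.48  -5.12 -12.82]
[-3.5 16.4  4.9] [0. 0. 0.]
[-3.5 16.4  4.9] [0. 0. 0.]
[-3.5 16.4  4.9] [0. 0. 0.]
[-3.5 16.4  4.9] [0. 0. 0.]
[-3.5 16.4  4.9] [0. 0. 0.]
[-3.5 16.4  4.9] [0. 0. 0.]
[-3.5 16.4  4.9] [0. 0. 0.]
[-3.5 16.4  4.9] [0. 0. 0.]
[-3.5 16.4  4.9] [0. 0. 0.]
[-3.5 16.4  4.9] [0. 0. 0.]
```

```bash
python3 - <<'E'
from h import *; from s2 import *
p,R=state()
p1,R1=catch(0,-60,80,180,du=-.05,dz=-.13)
plan(p,R,p1,R1,20)
E
```

```text
t 3.2 u,v,z [-0.1587  0.0079  0.4817] F [0.39 0.99 0.37] gap -7.177380090839155e-05 q [-1.57  0.35  1.29  2.21  0.34  0.48 -0.54] roterr deg [ 15.1 -29.3   4.4]
[  7.6 -11.1   2. ] [ 1.24 -2.56 -6.41]
[  8.9 -10.1   1.9] [ 1.24 -2.56 -6.41]
[10.1 -9.   1.6] [ 1.24 -2.56 -6.41]
[11.1 -7.8  1.3] [ 1.24 -2.56 -6.41]
[11.9 -6.5  1. ] [ 1.24 -2.56 -6.41]
[12.6 -5.1  0.6] [ 1.24 -2.56 -6.41]
[13.1 -3.7  0.1] [ 1.24 -2.56 -6.41]
[13.4 -2.2 -0.4] [ 1.24 -2.56 -6.41]
[13.6 -0.7 -1. ] [ 1.24 -2.56 -6.41]
[13.5  0.8 -1.6] [ 1.24 -2.56 -6.41]
[13.2  2.3 -2.3] [ 1.24 -2.56 -6.41]
[12.8  3.7 -2.9] [ 1.24 -2.56 -6.41]
[12.2  5.  -3.6] [ 1.24 -2.56 -6.41]
[11.4  6.2 -4.2] [ 1.24 -2.56 -6.41]
[10.4  7.4 -4.8] [ 1.24 -2.56 -6.41]
[ 9.3  8.3 -5.4] [ 1.24 -2.56 -6.41]
[ 8.1  9.2 -6. ] [ 1.24 -2.56 -6.41]
[ 6.7  9.9 -6.6] [ 1.24 -2.56 -6.41]
[ 5.3 10.4 -7. ] [ 1.24 -2.56 -6.41]
[ 3.8 10.8 -7.5] [ 1.24 -2.56 -6.41]
```

```bash
python3 -m handwheel '[[[-1,0.008,-0.011,0.002,1.2,-2.6,-6.4],[-1,0.009,-0.010,0.002,1.2,-2.6,-6.4],[-1,0.010,-0.009,0.002,1.2,-2.6,-6.4],[-1,0.011,-0.008,0.001,1.2,-2.6,-6.4],[-1,0.012,-0.006,0.001,1.2,-2.6,-6.4],[-1,0.013,-0.005,0.001,1.2,-2.6,-6.4],[-1,0.013,-0.004,0,1.2,-2.6,-6.4],[-1,0.013,-0.002,0,1.2,-2.6,-6.4],[-1,0.014,-0.001,-0.001,1.2,-2.6,-6.4],[-1,0.014,0.001,-0.002,1.2,-2.6,-6.4]]]' | grep -v rot
python3 -m handwheel '[[[-1,0.013,0.002,-0.002,1.2,-2.6,-6.4],[-1,0.013,0.004,-0.003,1.2,-2.6,-6.4],[-1,0.012,0.005,-0.004,1.2,-2.6,-6.4],[-1,0.011,0.006,-0.004,1.2,-2.6,-6.4],[-1,0.010,0.007,-0.005,1.2,-2.6,-6.4],[-1,0.009,0.008,-0.005,1.2,-2.6,-6.4],[-1,0.008,0.009,-0.006,1.2,-2.6,-6.4],[-1,0.007,0.010,-0.007,1.2,-2.6,-6.4],[-1,0.005,0.010,-0.007,1.2,-2.6,-6.4],[-1,0.004,0.011,-0.007,1.2,-2.6,-6.4]]]' | grep -v rot
python3 - <<'E'
from h import *; from s2 import *; import json
o=arm.observe();p,R=state();print(np.round(fk(o['q'],P)[0]-p,4))
p1,R1=catch(0,-60,80,180,du=-.05,dz=-.13)
print(p,p1,np.degrees((R.inv()*R1).as_rotvec()))
D=json.load(open('data.json'));D.append([list(map(float,o[k])) for k in('q','ee_pos','tool_rot')]);json.dump(D,open('data.json','w'))
r=fit(D);print(np.round(r.x,4),np.round(r.fun,2))
p2,R2=catch(0,-60,80,180,du=-.01,dz=.04);plan(p,R,p2,R2,10)
E
```

```text
clock: 4.2
ee_pos: [0.3633, 0.196, 0.3853]
wrist_force: [-0.3, 0.9, 0.0]
finger_gap: 0.0002
grasp_force: 0.0
clock: 5.2
ee_pos: [0.2925, 0.2323, 0.2934]
wrist_force: [0.3, -1.4, -2.1]
finger_gap: -0.0001
grasp_force: 0.0
t 5.2 u,v,z [-0.2789  0.1406  0.2934] F [ 0.27 -1.4  -2.11] gap -0.00012025584790580219 q [-1.4   0.71  0.35  2.51  1.24  1.14 -0.07] roterr deg [  67.1  -45.5 -118.2]
[-0.0014  0.0003 -0.003 ]
[0.29249027 0.23230433 0.293386  ] [0.27503659 0.23870822 0.29396345] [ 1.33412545 -4.62015752 -6.80160546]
[ 2.945e-01  6.235e-01  0.000e+00 -4.000e-04  4.646e-01  3.000e-04
  1.351e-01 -2.110e-02 -2.420e-02] [-0.05  0.02 -0.02  0.01 -0.06 -0.   -0.01  0.03  0.04  0.04 -0.01 -0.03
 -0.07  0.23 -0.02  0.02  0.08 -0.11  0.01 -0.05 -0.02]
[-1.1 16.8  3.4] [ 0.13 -0.46 -0.68]
[-1.3 16.8  3.4] [ 0.13 -0.46 -0.68]
[-1.5 16.8  3.4] [ 0.13 -0.46 -0.68]
[-1.6 16.8  3.3] [ 0.13 -0.46 -0.68]
[-1.8 16.8  3.3] [ 0.13 -0.46 -0.68]
[-2.  16.7  3.3] [ 0.13 -0.46 -0.68]
[-2.2 16.7  3.3] [ 0.13 -0.46 -0.68]
[-2.3 16.7  3.2] [ 0.13 -0.46 -0.68]
[-2.5 16.7  3.2] [ 0.13 -0.46 -0.68]
[-2.7 16.7  3.2] [ 0.13 -0.46 -0.68]
```

```bash
sed -i 's/^P=np.array.*/P=np.array([.2945,.6235,0,-.0004,.4646,.0003,.1351,-.0211,-.0242])/' kin.py
python3 -m handwheel '[[[-1,-0.001,0.017,0.003,0.1,-0.5,-0.7],[-1,-0.001,0.017,0.003,0.1,-0.5,-0.7],[-1,-0.001,0.017,0.003,0.1,-0.5,-0.7],[-1,-0.002,0.017,0.003,0.1,-0.5,-0.7],[-1,-0.002,0.017,0.003,0.1,-0.5,-0.7],[-1,-0.002,0.017,0.003,0.1,-0.5,-0.7],[-1,-0.002,0.017,0.003,0.1,-0.5,-0.7],[-1,-0.002,0.017,0.003,0.1,-0.4,-0.7],[-1,-0.002,0.017,0.003,0.1,-0.4,-0.7],[-1,-0.003,0.017,0.003,0.1,-0.4,-0.7]]]' | grep -v rot
python3 - <<'E'
from h import *; from s2 import *; import json
p,R=state();snap('side','s1.png')
p1,R1=catch(0,-60,80,180,du=-.01,dz=.04)
print(p,p1,np.degrees((R.inv()*R1).as_rotvec()))
E
```

```text
clock: 6.2
ee_pos: [0.3096, 0.254, 0.1207]
wrist_force: [-0.6, -0.2, 0.5]
finger_gap: -0.0002
grasp_force: 0.0
t 6.2 u,v,z [-0.2552  0.1548  0.1207] F [-0.61 -0.25  0.49] gap -0.000173884579395857 q [-1.35  1.14  0.27  2.41  1.39  1.05 -0.33] roterr deg [  67.5  -45.7 -127. ]
[0.30959144 0.25397633 0.1207323 ] [0.31247246 0.25279919 0.12396345] [ 0.40295221 -0.06982349  0.09870971]
```

View pics/s1.png

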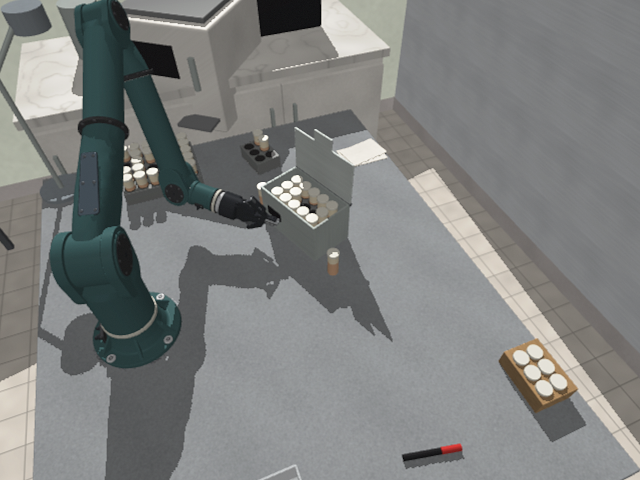

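The side view shows the fingertips near (272,215), just in front of the case's front-left wall and clear of the vials. So the catch pose is reachable. Next is the push pose.

```bash
python3 - <<'E'
from h import *; from s2 import *
p,R=state();q=np.array(arm.observe()['q'])
w1=push(-.15,.37,180,-72,65,.05);w2=push(.05,.37,180,-90,45);w3=push(.05,.288,180,-90,45)
for w in(w1,w2,w3,push(-.04,.288,180)):
    e,q=ik(*w,[q],reg=.02);print(round(e,3),np.round(q,2),np.round(np.minimum(q-LO,HI-q).min(),2),w[0])
plan(p,R,*w1,10);plan(*w1,*w2,10);plan(*w2,*w3,5)
E
```

```text
t 6.25 u,v,z [-0.2547  0.1558  0.1181] F [-0.95  0.03 -2.61] gap 0.00021618724354231886 q [-1.35  1.14  0.27  2.41  1.39  1.05 -0.33] roterr deg [  67.4  -45.4 -127.2]
0.0 [-1.27  0.37  0.25  2.17  0.97  1.35  0.61] 0.34 [0.34712628 0.31544405 0.44311296]
0.0 [-0.85  0.54  0.24  1.61  0.65  1.32  1.03] 0.75 [0.60670132 0.33110148 0.49232947]
0.0 [-0.85  0.62  0.23  1.68  0.67  1.2   0.93] 0.83 [0.60670132 0.33110148 0.41032947]
0.0 [-0.91  0.51  0.23  1.88  0.69  1.16  0.83] 0.63 [0.52247061 0.2993968  0.41032947]
[ -6.9 -31.8  -6.9] [-1.44  1.14  0.39]
[ -7.  -31.6  -7.8] [-1.44  1.14  0.39]
[ -7.  -31.3  -8.8] [-1.44  1.14  0.39]
[ -7.1 -31.   -9.7] [-1.44  1.14  0.39]
[ -7.1 -30.7 -10.6] [-1.44  1.14  0.39]
[ -7.1 -30.4 -11.5] [-1.44  1.14  0.39]
[ -7.  -30.1 -12.4] [-1.44  1.14  0.39]
[ -7.  -29.7 -13.3] [-1.44  1.14  0.39]
[ -6.9 -29.3 -14.2] [-1.44  1.14  0.39]
[ -6.8 -28.9 -15. ] [-1.44  1.14  0.39]
[-21.3 -10.8  11.5] [-1.98  1.48  1.04]
[-21.7 -10.8  10.6] [-1.98  1.48  1.04]
[-22.2 -10.7   9.6] [-1.98  1.48  1.04]
[-22.6 -10.6   8.7] [-1.98  1.48  1.04]
[-23.  -10.5   7.7] [-1.98  1.48  1.04]
[-23.4 -10.3   6.8] [-1.98  1.48  1.04]
[-23.8 -10.1   5.8] [-1.98  1.48  1.04]
[-24.1  -9.9   4.8] [-1.98  1.48  1.04]
[-24.4  -9.6   3.9] [-1.98  1.48  1.04]
[-24.6  -9.3   2.9] [-1.98  1.48  1.04]
[-0.  11.6 11.6] [0. 0. 0.]
[-0.  11.6 11.6] [0. 0. 0.]
[-0.  11.6 11.6] [0. 0. 0.]
[-0.  11.6 11.6] [0. 0. 0.]
[-0.  11.6 11.6] [0. 0. 0.]
```

```bash
python3 -m handwheel '[[[-1,-0.007,-0.032,-0.007,-1.4,1.1,0.4],[-1,-0.007,-0.032,-0.008,-1.4,1.1,0.4],[-1,-0.007,-0.031,-0.009,-1.4,1.1,0.4],[-1,-0.007,-0.031,-0.010,-1.4,1.1,0.4],[-1,-0.007,-0.031,-0.011,-1.4,1.1,0.4],[-1,-0.007,-0.030,-0.012,-1.5,1.2,0.4],[-1,-0.007,-0.030,-0.012,-1.5,1.2,0.4],[-1,-0.007,-0.030,-0.013,-1.5,1.2,0.4],[-1,-0.007,-0.029,-0.014,-1.5,1.1,0.4],[-1,-0.007,-0.029,-0.015,-1.5,1.1,0.4]]]' | grep -v rot
python3 -m handwheel '[[[-1,-0.021,-0.011,0.012,-2,1.5,1],[-1,-0.022,-0.011,0.011,-2,1.5,1],[-1,-0.022,-0.011,0.010,-2,1.5,1],[-1,-0.023,-0.011,0.009,-2,1.5,1],[-1,-0.023,-0.010,0.008,-2,1.5,1],[-1,-0.023,-0.010,0.007,-2,1.5,1],[-1,-0.024,-0.010,0.006,-2,1.5,1],[-1,-0.024,-0.010,0.005,-2,1.5,1],[-1,-0.024,-0.010,0.004,-2,1.4,1],[-1,-0.025,-0.009,0.003,-2,1.4,1]]]' | grep -v rot
python3 - <<'E'
from h import *; from s2 import *
p,R=state()
def tip(p,R):
    t=p+.173*R.apply([0,0,1])-H;print('tip u v z',np.round([t@EX,t@EV,t[2]+.14],4))
tip(p,R)
w3=push(.05,.288,180,-90,45);plan(p,R,*w3,10)
w4=push(.0,.288,180,-90,45);print('push');plan(*w3,*w4,10)
E
```

```text
clock: 7.25
ee_pos: [0.3442, 0.3142, 0.4494]
wrist_force: [0.1, 0.4, -0.5]
finger_gap: -0.0001
grasp_force: 0.0
clock: 8.25
ee_pos: [0.6058, 0.3277, 0.4965]
wrist_force: [-0.7, 0.0, 0.1]
finger_gap: 0.0
grasp_force: 0.0
t 8.25 u,v,z [0.0479 0.1195 0.4965] F [-0.71  0.01  0.05] gap 4.591760356319626e-05 q [-0.94  0.55  0.38  1.61  0.59  1.28  1.09] roterr deg [ 65.4  -4.  -97. ]
tip u v z [ 0.048  -0.0024  0.3737]
[-0.2  6.3  5.9] [0.02 0.   0.01]
[-0.2  6.3  5.9] [0.02 0.   0.01]
[-0.2  6.3  5.9] [0.02 0.   0.01]
[-0.2  6.3  5.9] [0.02 0.   0.01]
[-0.2  6.3  5.9] [0.02 0.   0.01]
[-0.2  6.3  5.9] [0.02 0.   0.01]
[-0.2  6.3  5.9] [0.02 0.   0.01]
[-0.2  6.3  5.9] [0.02 0.   0.01]
[-0.2  6.3  5.9] [0.02 0.   0.01]
[-0.2  6.3  5.9] [0.02 0.   0.01]
push
[ 5. -0.  0.] [0. 0. 0.]
[ 5. -0.  0.] [0. 0. 0.]
[ 5. -0.  0.] [0. 0. 0.]
[ 5. -0.  0.] [0. 0. 0.]
[ 5. -0.  0.] [0. 0. 0.]
[ 5. -0.  0.] [0. 0. 0.]
[ 5. -0.  0.] [0. 0. 0.]
[ 5. -0.  0.] [0. 0. 0.]
[ 5. -0.  0.] [0. 0. 0.]
[ 5. -0.  0.] [0. 0. 0.]
```

```bash
python3 -m handwheel '[[[-1,0,0.008,0.007,0,0,0],[-1,0,0.008,0.007,0,0,0],[-1,0,0.008,0.007,0,0,0],[-1,0,0.008,0.007,0,0,0],[-1,0,0.008,0.007,0,0,0],[-1,0,0.008,0.007,0,0,0],[-1,0,0.008,0.007,0,0,0],[-1,0,0.007,0.007,0,0,0],[-1,0.006,0,0,0,0,0],[-1,0.006,0,0,0,0,0]]]' | grep -v rot
python3 -m handwheel '[[[-1,0.003,0,0,0,0,0],[-1,0.003,0,0,0,0,0],[-1,0.003,0,0,0,0,0],[-1,0.003,0,0,0,0,0],[-1,0.003,0,0,0,0,0],[-1,0.004,0,0,0,0,0],[-1,0.004,0,0,0,0,0],[-1,0.004,0,0,0,0,0],[-1,0.004,0,0,0,0,0],[-1,0.004,0,0,0,0,0]]]' | grep -v rot
cat >> s2.py <<'E'
def tip(p,R):
    t=p+.173*R.apply([0,0,1])-H;print('tip u v z',np.round([t@EX,t@EV,t[2]+.14],4))
E
python3 - <<'E'
from h import *; from s2 import *
p,R=state();tip(p,R)
s=snap('side','s2.png')
for r in arm.place_of(s,'lip_edge')[:2]: print(r['pixel'],r['p'])
print([np.round(proj(s,W(-.175*np.cos(t),.14+.175*np.sin(t))),0) for t in(1.6,1.4,1.2,1,.8)])
a=cv2.imread('pics/s2.png')[90:260,220:400];cv2.imwrite('pics/s2c.png',cv2.resize(a,None,fx=3,fy=3))
E
```

```text
clock: 9.25
ee_pos: [0.5918, 0.3283, 0.4115]
wrist_force: [-0.3, -0.4, 0.8]
finger_gap: -0.0001
grasp_force: 0.0
clock: 10.25
ee_pos: [0.5591, 0.3162, 0.4117]
wrist_force: [0.1, -0.4, -0.2]
finger_gap: 0.0002
grasp_force: 0.4
t 10.25 u,v,z [2.000e-04 1.251e-01 4.117e-01] F [ 0.13 -0.37 -0.16] gap 0.00022219622366289858 q [-0.98  0.58  0.38  1.79  0.61  1.13  0.94] roterr deg [ 65.5  -4.2 -97.2]
tip u v z [0.0005 0.003  0.2892]
[314.2, 139.2] 0.58
[array([323., 135.]), array([313., 141.]), array([304., 149.]), array([295., 158.]), array([288., 169.])]
```

View pics/s2c.png

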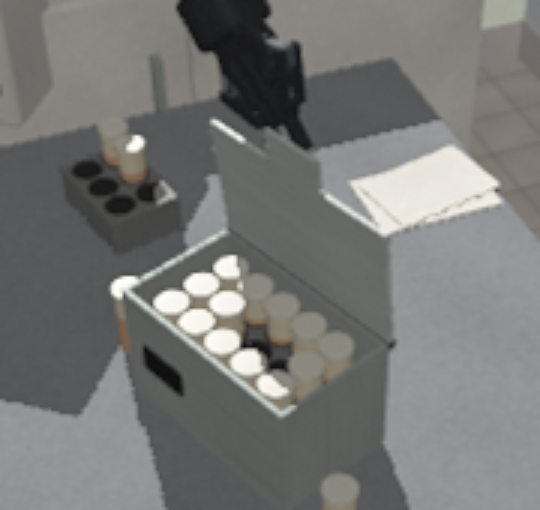

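The crop shows the finger behind the lip. The network's lip pixel (314,139) gives a lid angle of about 1.42. I'll push on to about 1.22.

```bash
python3 -m handwheel '[[[-1,0.004,0,0,0,0,0],[-1,0.004,0,0,0,0,0],[-1,0.004,0,0,0,0,0],[-1,0.004,0,0,0,0,0],[-1,0.004,0,0,0,0,0],[-1,0.004,0,0,0,0,0],[-1,0.004,0,0,0,0,0],[-1,0.004,0,0,0,0,0],[-1,0.004,0,0,0,0,0],[-1,0.004,0,0,0,0,0]]]' | grep -v rot
python3 - <<'E'
from h import *; from s2 import *
p,R=state();tip(p,R);q=np.array(arm.observe()['q'])
k1=push(-.025,.350,180,-90,45);k2=push(-.175,.350,180,-72,65,.05);k3=C(.62,dz=.045)
qs=[q]
a=(p,R)
for w,n in((k1,3),(k2,8),(k3,7)):
    e,q1=ik(*w,[q],reg=.02);print('e',round(e,3),np.round(q1,2),'maxrate/row',np.round(np.abs(q1-q)/n,2));q=q1
    tip(*w);plan(*a,*w,n);a=w
E
```

```text
clock: 11.35
ee_pos: [0.5217, 0.3019, 0.4118]
wrist_force: [0.9, -0.2, 0.1]
finger_gap: 0.0
grasp_force: 0.2
t 11.35 u,v,z [-0.0399  0.1249  0.4118] F [ 0.94 -0.17  0.12] gap 3.688953321069177e-05 q [-1.02  0.53  0.38  1.88  0.63  1.11  0.89] roterr deg [ 65.5  -4.2 -97.1]
tip u v z [-0.0396  0.0027  0.2893]
e 0.0 [-1.01  0.48  0.39  1.8   0.62  1.22  0.98] maxrate/row [0.   0.02 0.   0.03 0.   0.03 0.03]
tip u v z [-0.025  0.     0.35 ]
[ -4.9 -14.9 -13.7] [0.02 0.03 0.04]
[ -5.  -14.9 -13.7] [0.02 0.03 0.04]
[ -5.  -14.9 -13.7] [0.02 0.03 0.04]
e 0.0 [-1.34  0.38  0.29  2.23  0.95  1.31  0.56] maxrate/row [0.04 0.01 0.01 0.05 0.04 0.01 0.05]
tip u v z [-0.175  0.05   0.35 ]
[24.8 11.1 -2.4] [ 2.48 -1.85 -1.3 ]
[24.4 11.6 -3.7] [ 2.48 -1.85 -1.3 ]
[24.  11.9 -5. ] [ 2.48 -1.85 -1.3 ]
[23.6 12.2 -6.3] [ 2.48 -1.85 -1.3 ]
[23.1 12.4 -7.6] [ 2.48 -1.85 -1.3 ]
[22.5 12.6 -8.9] [ 2.48 -1.85 -1.3 ]
[ 21.9  12.7 -10.1] [ 2.48 -1.85 -1.3 ]
[ 21.3  12.7 -11.4] [ 2.48 -1.85 -1.3 ]
e 0.0 [-1.23  0.88  0.24  2.38  1.4   1.2  -0.06] maxrate/row [0.02 0.07 0.01 0.02 0.07 0.02 0.09]
tip u v z [-0.1212  0.0051  0.1906]
[-0.3 23.2 18.6] [ 2.14 -1.64 -0.52]
[ 0.  23.9 17.7] [ 2.14 -1.64 -0.52]
[ 0.3 24.6 16.8] [ 2.14 -1.64 -0.52]
[ 0.6 25.2 15.9] [ 2.14 -1.64 -0.52]
[ 0.8 25.7 14.9] [ 2.14 -1.64 -0.52]
[ 0.9 26.3 13.9] [ 2.14 -1.64 -0.52]
[ 1.1 26.8 12.9] [ 2.14 -1.64 -0.52]
```

```bash
python3 -m handwheel '[[[-1,-0.005,-0.015,-0.014,0,0,0],[-1,-0.005,-0.015,-0.014,0,0,0],[-1,-0.005,-0.015,-0.014,0,0,0],[-1,0.025,0.011,-0.002,2.5,-1.9,-1.3],[-1,0.024,0.012,-0.004,2.5,-1.9,-1.3],[-1,0.024,0.012,-0.005,2.5,-1.9,-1.3],[-1,0.024,0.012,-0.006,2.5,-1.9,-1.3],[-1,0.023,0.012,-0.008,2.5,-1.8,-1.3],[-1,0.022,0.013,-0.009,2.5,-1.8,-1.3],[-1,0.022,0.013,-0.010,2.5,-1.8,-1.3]]]' | grep -v rot
cat > look.py <<'E'
from h import *; from s2 import *
from scipy.optimize import minimize_scalar
def lid():
    s=arm.snapshot('side');r=arm.place_of(s,'lip_edge')
    for x in r[:2]:
        f=lambda t:np.linalg.norm(np.array(proj(s,W(-.175*np.cos(t),.14+.175*np.sin(t))))-x['pixel'])
        m=minimize_scalar(f,bounds=(-.1,1.8),method='bounded');print('lid',round(m.x,3),'res px',round(m.fun,1),'p',round(x['p'],2))
    return s
E
python3 - <<'E'
from look import *
lid();p,R=state();tip(p,R)
k3=C(.62,dz=.045);plan(p,R,*k3,9)
E
```

```text
clock: 12.35
ee_pos: [0.3498, 0.3063, 0.4296]
wrist_force: [-1.7, 0.7, -0.8]
finger_gap: 0.0001
grasp_force: 0.0
lid 1.028 res px 0.3 p 0.7
t 12.45 u,v,z [-0.2011  0.1906  0.4283] F [-0.28  0.66  0.04] gap -0.00041921600872886516 q [-1.35  0.39  0.37  2.19  0.92  1.27  0.62] roterr deg [  68.7  -23.1 -115. ]
tip u v z [-0.1581  0.0431  0.3488]
[ 1.8 18.7 14.1] [ 1.92 -1.45 -0.5 ]
[ 1.9 19.2 13.4] [ 1.92 -1.45 -0.5 ]
[ 2.1 19.6 12.7] [ 1.92 -1.45 -0.5 ]
[ 2.2 20.1 12. ] [ 1.92 -1.45 -0.5 ]
[ 2.4 20.5 11.2] [ 1.92 -1.45 -0.5 ]
[ 2.5 20.9 10.5] [ 1.92 -1.45 -0.5 ]
[ 2.5 21.2  9.7] [ 1.92 -1.45 -0.5 ]
[ 2.6 21.6  8.9] [ 1.92 -1.45 -0.5 ]
[ 2.6 21.9  8.1] [ 1.92 -1.45 -0.5 ]
```

```bash
python3 -m handwheel '[[[-1,0.008,0.019,0.014,1.9,-1.4,-0.5],[-1,0.008,0.021,0.013,1.9,-1.4,-0.5],[-1,0.006,0.022,0.013,1.9,-1.4,-0.5],[-1,0.002,0.022,0.012,1.9,-1.5,-0.5],[-1,0,0.022,0.011,1.9,-1.5,-0.5],[-1,0,0.022,0.010,1.9,-1.5,-0.5],[-1,-0.001,0.022,0.010,1.9,-1.5,-0.5],[-1,-0.001,0.018,0.009,1.9,-1.4,-0.5],[-1,-0.001,0.015,0.008,1.9,-1.4,-0.5],[-1,0,0,0,0,0,0]]]' | grep -v rot
python3 - <<'E'
from look import *
s=lid();p,R=state();tip(p,R)
for t in(.6,.5,.4,.3):
    k=C(t);d=R.inv().apply(k[0]-p)*1000;print(t,'to C in tool mm',np.round(d,1),'rot',np.round(np.degrees((R.inv()*k[1]).as_rotvec()),1))
print('down 10mm',np.round(R.inv().apply([0,0,-10]),1),'ex 10',np.round(R.inv().apply(EX*10),1))
E
```

```text
clock: 13.45
ee_pos: [0.3577, 0.2734, 0.2212]
wrist_force: [0.0, 0.8, -0.5]
finger_gap: 0.0
grasp_force: 0.0
lid 0.753 res px 1.7 p 0.87
t 13.55 u,v,z [-0.2037  0.1558  0.2232] F [ 0.15 -0.64  0.55] gap 5.614834218476052e-05 q [-1.34  0.9   0.38  2.37  1.38  1.08 -0.04] roterr deg [  67.6  -46.1 -126.4]
tip u v z [-0.1195  0.0078  0.1929]
0.6 to C in tool mm [  5.5 -22.3  -3.5] rot [ 0.1 -0.4 -0.3]
0.5 to C in tool mm [13.5 -6.9 -5.4] rot [ 0.1 -0.4 -0.3]
0.4 to C in tool mm [20.2  9.3 -6.3] rot [ 0.1 -0.4 -0.3]
0.3 to C in tool mm [25.5 25.9 -6.4] rot [ 0.1 -0.4 -0.3]
down 10mm [0.  9.8 1.8] ex 10 [-8.7 -0.8  4.9]
```

```bash
python3 -m handwheel '[[[-1,0.002,-0.003,0,0,0,0],[-1,0.002,-0.003,0,0,0,0],[-1,0.002,-0.002,0,0,0,0],[-1,0.002,0,0,0,0,0],[-1,0.002,0,0,0,0,0],[-1,0.001,0.001,0,0,0,0],[-1,0.001,0.002,0,0,0,0],[-1,0.001,0.002,0,0,0,0],[-1,0.001,0.002,0,0,0,0],[-1,0.001,0.002,0,0,0,0]]]' | grep -v rot
python3 - <<'E'
from look import *
s=lid();p,R=state();tip(p,R)
for t in(.55,.5,.4,.3,.2,.1,0):
    k=C(t);d=R.inv().apply(k[0]-p)*1000;print(t,'to C in tool mm',np.round(d,1))
E
```

```text
clock: 14.55
ee_pos: [0.3466, 0.2629, 0.2215]
wrist_force: [-6.0, 6.6, 1.1]
finger_gap: 0.0003
grasp_force: 4.3
lid 0.489 res px 2.0 p 0.97
t 14.65 u,v,z [-0.2176  0.1502  0.2213] F [-6.65  6.68  0.03] gap 0.00012903922947194363 q [-1.34  0.91  0.38  2.4   1.4   1.08 -0.08] roterr deg [  67.4  -46.  -126.7]
tip u v z [-0.1328  0.0025  0.1906]
0.55 to C in tool mm [ -5.2 -16.9  -3. ]
0.5 to C in tool mm [-1.3 -9.1 -3.8]
0.4 to C in tool mm [ 5.3  7.1 -4.8]
0.3 to C in tool mm [10.6 23.8 -4.8]
0.2 to C in tool mm [14.4 40.8 -3.9]
0.1 to C in tool mm [16.7 58.1 -2.1]
0 to C in tool mm [17.6 75.3  0.5]
```

```bash
python3 - <<'E'
from look import *
s=lid();o=arm.observe();print(o['wrist_force'],o['wrist_torque'],o['grasp_force'])
im=cv2.cvtColor(s['image'],cv2.COLOR_RGB2BGR);w=cv2.cvtColor(arm.snapshot('wrist')['image'],cv2.COLOR_RGB2BGR)
a=cv2.resize(im[130:280,190:360],(400,353));b=cv2.resize(w,(400,300))
b=cv2.copyMakeBorder(b,0,53,0,0,cv2.BORDER_CONSTANT);cv2.imwrite('pics/s3.png',np.hstack([a,b]))
E
```

```text
lid 0.515 res px 0.4 p 0.9
[-6.22002255  7.20635301  0.10120957] [0.66687372 0.82407854 0.32200094] 4.275236563989893
```

View pics/s3.png

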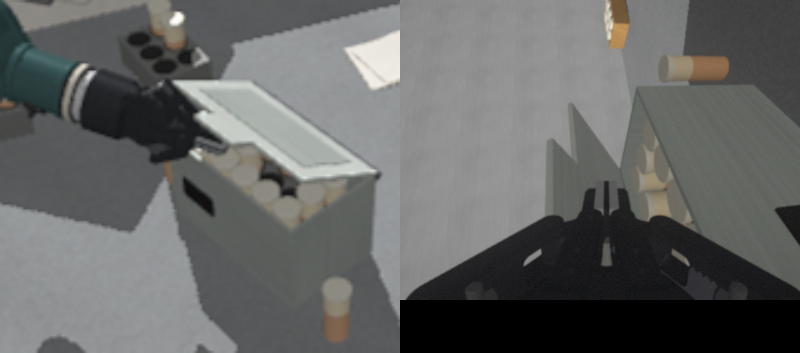

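The wrist view shows the gripper's wide knuckles reaching the lip's left side edge. The wrist force is about 9 N along the tool axis, so the lip's edge is wedged on a knuckle. I'll draw back along the tool so the lip sits on the slim part of the fingers.

```bash
python3 -m handwheel '[[[-1,0,0,-0.003,0,0,0],[-1,-0.001,0,-0.003,0,0,0],[-1,-0.001,0,-0.003,0,0,0],[-1,-0.001,0,-0.003,0,0,0],[-1,-0.001,0,-0.003,0,0,0],[-1,-0.001,0,-0.001,0,0,0],[-1,0,0.001,0,0,0,0],[-1,0,0.001,0,0,0,0],[-1,0,0.001,0,0,0,0],[-1,0,0.001,0,0,0,0]]]' | grep -v rot
python3 - <<'E'
from look import *
s=lid();p,R=state();tip(p,R)
def C2(t): return catch(t,B,F,180,s=.154,dv=.035,du=.011)
for t in(.5,.4,.3,.2,.1,0):
    k=C2(t);d=R.inv().apply(k[0]-p)*1000;print(t,'to C2 in tool mm',np.round(d,1))
E
```

```text
clock: 15.8
ee_pos: [0.3377, 0.2759, 0.2208]
wrist_force: [-1.2, -0.6, -0.2]
finger_gap: -0.0002
grasp_force: 0.6
lid 0.423 res px 0.3 p 0.94
lid -0.1 res px 31.7 p 0.24
t 15.9 u,v,z [-0.2212  0.1655  0.2207] F [-1.53  0.42 -1.3 ] gap -0.0001461275944169383 q [-1.37  0.9   0.37  2.39  1.35  1.09 -0.06] roterr deg [  67.6  -46.  -126.5]
tip u v z [-0.1368  0.0175  0.1902]
0.5 to C2 in tool mm [ -2.9 -12.8  -1.7]
0.4 to C2 in tool mm [ 3.7  3.3 -2.6]
0.3 to C2 in tool mm [ 9.  20.  -2.6]
0.2 to C2 in tool mm [12.9 37.1 -1.7]
0.1 to C2 in tool mm [15.2 54.3  0. ]
0 to C2 in tool mm [16.  71.6  2.7]
```

```bash
python3 -m handwheel '[[[-1,0.001,0.001,0,0,0,0],[-1,0.001,0.002,0,0,0,0],[-1,0.001,0.003,0,0,0,0],[-1,0.001,0.003,0,0,0,0],[-1,0.001,0.003,0,0,0,0],[-1,0.001,0.003,0,0,0,0],[-1,0.001,0.003,0,0,0,0],[-1,0.001,0.003,0,0,0,0],[-1,0.001,0.003,0,0,0,0],[-1,0,0.003,0,0,0,0]]]' | grep -v rot
cat >> look.py <<'E'
def C2(t): return catch(t,B,F,180,s=.154,dv=.035,du=.011)
def rep():
    s=lid();p,R=state();tip(p,R)
    for t in(.3,.2,.1,0):
        k=C2(t);d=R.inv().apply(k[0]-p)*1000;print(t,'to C2 in tool mm',np.round(d,1))
E
python3 -c "from look import *; rep()"
```

```text
clock: 16.9
ee_pos: [0.3283, 0.2718, 0.1941]
wrist_force: [-0.9, -0.9, -0.6]
finger_gap: -0.0001
grasp_force: 0.5
lid 0.249 res px 0.4 p 0.88
t 17.0 u,v,z [-0.2316  0.1649  0.1939] F [-0.18 -1.22 -1.85] gap 0.00018729582013504915 q [-1.37  0.97  0.34  2.4   1.35  1.07 -0.13] roterr deg [  67.7  -46.  -126.5]
tip u v z [-0.1474  0.0169  0.1634]
0.3 to C2 in tool mm [-0.3 -7.2 -2.7]
0.2 to C2 in tool mm [ 3.5  9.9 -1.9]
0.1 to C2 in tool mm [ 5.8 27.1 -0.1]
0 to C2 in tool mm [ 6.6 44.4  2.6]
```

```bash
python3 -m handwheel '[[[-1,0.001,0.002,0,0,0,0],[-1,0.001,0.003,0,0,0,0],[-1,0.001,0.002,0,0,0,0],[-1,0.001,0.003,0,0,0,0],[-1,0.001,0.002,0,0,0,0],[-1,0,0.003,0,0,0,0],[-1,0,0.002,0,0,0,0],[-1,0,0.003,0,0,0,0],[-1,0,0.002,0,0,0,0],[-1,0,0.002,0,0,0,0]]]' | grep -v rot
python3 -c "from look import *; rep()"
```

```text
clock: 18.0
ee_pos: [0.322, 0.271, 0.1705]
wrist_force: [0.5, -0.1, -0.5]
finger_gap: 0.0001
grasp_force: 0.5
lid 0.085 res px 5.0 p 0.79
t 18.1 u,v,z [-0.2377  0.1665  0.1703] F [ 0.69 -1.38 -2.03] gap -6.603790185417235e-05 q [-1.37  1.02  0.32  2.4   1.35  1.06 -0.18] roterr deg [  67.6  -46.  -126.5]
tip u v z [-0.1533  0.0186  0.1397]
0.3 to C2 in tool mm [ -5.  -31.2  -2.6]
0.2 to C2 in tool mm [ -1.1 -14.1  -1.7]
0.1 to C2 in tool mm [1.2 3.1 0.1]
0 to C2 in tool mm [ 2.  20.4  2.7]
```

```bash
python3 -m handwheel '[[[-1,0,0.002,0,0,0,0],[-1,0,0.002,0,0,0,0],[-1,0,0.002,0,0,0,0],[-1,0,0.001,0,0,0,0],[-1,0,0.002,0,0,0,0],[-1,0,0.001,0,0,0,0],[-1,0,0.002,0,0,0,0],[-1,0,0.001,0,0,0,0],[-1,0,0.001,0,0,0,0],[-1,0,0.001,0,0,0,0]]]' | grep -v rot
python3 -m handwheel '[[[-1,0,0.001,0,0,0,0],[-1,0,0.001,0,0,0,0],[-1,0,0.001,0,0,0,0],[-1,0,0.001,0,0,0,0],[-1,0,0.001,0,0,0,0],[-1,0,0.001,0,0,0,0],[-1,0,0.001,0,0,0,0],[-1,0,0.001,0,0,0,0],[-1,0,0.001,0,0,0,0],[-1,0,0.001,0,0,0,0]]]' | grep -v rot
python3 -c "from look import *; rep()"
```

```text
clock: 19.1
ee_pos: [0.32, 0.2729, 0.1558]
wrist_force: [0.4, 0.3, -1.5]
finger_gap: 0.0004
grasp_force: 0.5
clock: 20.1
ee_pos: [0.3187, 0.274, 0.146]
wrist_force: [0.5, -0.3, 0.3]
finger_gap: -0.0002
grasp_force: 0.0
t 20.2 u,v,z [-0.2397  0.1704  0.1459] F [-0.09 -0.19  0.5 ] gap -0.00021079184091308853 q [-1.37  1.07  0.31  2.38  1.34  1.06 -0.22] roterr deg [  67.6  -46.  -126.5]
tip u v z [-0.1553  0.0225  0.1154]
0.3 to C2 in tool mm [ -4.9 -56.   -2.6]
0.2 to C2 in tool mm [ -1.1 -38.9  -1.7]
0.1 to C2 in tool mm [  1.3 -21.7   0. ]
0 to C2 in tool mm [ 2.1 -4.4  2.7]
```

```bash
python3 -m handwheel '[[[-1,0,0.003,0,0,0,0],[-1,0,0.003,0,0,0,0],[-1,0,0.003,-0.003,0,0,0],[-1,0,0.002,-0.006,0,0,0],[-1,0,0,-0.009,0,0,0],[-1,0,0,-0.009,0,0,0],[-1,0,0,-0.009,0,0,0],[-1,0,0,-0.009,0,0,0],[-1,0,0,-0.009,0,0,0],[-1,0,0,-0.009,0,0,0]]]' | grep -v rot
python3 - <<'E'
from look import *
p,R=state();tip(p,R);s=snap('side','s4.png');print(arm.place_of(s,'lip_edge')[:1], proj(s,W(-.175,.14)))
t=snap('top')
im=cv2.cvtColor(s['image'],cv2.COLOR_RGB2BGR);w=cv2.cvtColor(t['image'],cv2.COLOR_RGB2BGR)
cv2.imwrite('pics/s4c.png',np.hstack([cv2.resize(im[120:300,180:380],(400,360)),cv2.resize(w[150:330,80:360],(400,257))[:,:].copy() if 0 else cv2.copyMakeBorder(cv2.resize(w[150:330,80:360],(400,257)),0,103,0,0,cv2.BORDER_CONSTANT)]))
for r in arm.place_of(t,'vial_a')[:2]: print('vial',r['pixel'])
E
```

```text
clock: 21.2
ee_pos: [0.2688, 0.3154, 0.1465]
wrist_force: [0.4, -0.2, 0.4]
finger_gap: 0.0005
grasp_force: 0.0
t 21.2 u,v,z [-0.2718  0.2267  0.1465] F [ 0.44 -0.2   0.44] gap 0.00045531071597577856 q [-1.47  1.05  0.24  2.35  1.18  1.1  -0.14] roterr deg [  67.6  -46.  -126.5]
tip u v z [-0.1873  0.0788  0.116 ]
[{'pixel': [274.4, 214.2], 'p': 0.65}] [np.float64(276.14178676801595), np.float64(212.24973703985276)]
vial [328.4, 225.7]
vial [208.9, 268.5]
```

View pics/s4c.png

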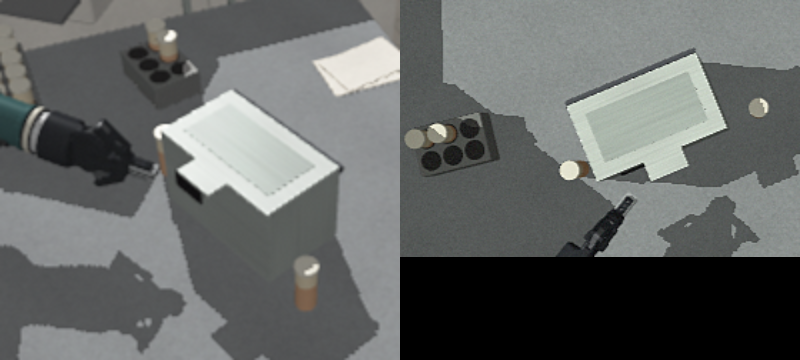

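The lid is shut: the lip is seen at (274,214), against (276,212) expected for a shut lid. The hand is clear, and the vials and rack stand where they were.

```bash
python3 -c "
from rig import arm
print(arm.finish_job())"
```

```text
the job is handed in; nothing more can be done
None
```

The lid was tipped from behind, fell freely, was caught under its lip at about 0.5 rad, and was lowered softly until shut; the hand is clear, the vials and rack looked unmoved, the marker was not rechecked, and the job is handed in with no verdict shown. On catching it, the lip wedged on a gripper knuckle (about 9 N) until I drew the hand back.

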